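# Sift the tumbling balls out of the barrel

## Robot

A 6-joint arm with a two-finger parallel gripper is mounted at the origin on the work surface. World frame = base frame: x ahead of the robot, y to its left, z up, the work surface at z = 0. Lengths are in m, angles in rad, forces in N, time in s.
With the tool pointing down it reaches from about 0.325 to 0.775 m from the base axis. Payload 5.5 kg.
Tool frame: the origin (TCP) lies at the very end of the fingers, on their centre line; the grasp point (between the pads) lies 19 mm behind it; z points along the fingers, y is the direction in which the jaws open and shut (so a half turn about z gives the same grasp; the last joint's range is limited). The gripper opens to 88 mm and grips with 3 to 60 N. Pads are 20 mm wide; open, the fingers measure 115 mm over their backs; the gripper's body (75 mm by 178 mm) begins 61 mm behind the grasp point.
Start: joints at [1.285, 0.091, 1.231, -0, 1.82, -0.057], TCP at [0.136, 0.584, 0.223] pointing down, gripper open.
Joint ranges: [-2.87, 2.87], [-0.86, 2.18], [0.17, 2.46], [-1.51, 4.65], [0.06, 2.69], [-2.65, 2.65]. Speed limits (rad/s): [2.57, 2.57, 3.01, 3.14, 3.14, 3.14].

## Interface

Orientations are given as a unit quaternion [w, x, y, z].
In Python, from cell import get_state, vision, order gives the robot as it stands.
- The arm moves only by the shell command python3 -m pendant 'ROWS' [OPENING] [FORCE]. ROWS is a JSON object of lists of equal length, an entry for each row: "offset": the shift along the tool's x, y, z in cm, a list of three; "turn": the turn about the tool's z in rad. A call has 1 to 8 rows; each row shifts and turns the pose as measured when the row begins, along the tool's axes as they then stand; what a row does not reach is not made up. A row lasts 1/8 s, in which the tool goes at most 62.5 mm and 10.7 degrees, less where a joint would pass 70% of its speed; a pose out of reach is approached as far as the arm can. A call with a gripper value outside its range is refused whole. OPENING is the finger opening in cm, from 0 to 8.78, set as the call begins (- or left out, the last holds). The fingers move at their own pace and stop on an object; FORCE is the grip in N (left out, the last holds). Time passes only in rows, so rows that do not move let the fingers close. It gives the time, the measured TCP pose, the force and the opening at its end, in the units of the state.
- get_state(): the state, without advancing time (a new reading comes with each control period).
- vision.capture(name): name is "scene" or "top" or "wrist"; returns (picture, depth): 480x640x3 uint8, blue, green, red; 480x640 float32, m along the optical axis (not along the pixel's ray), 0 where there is no reading.
- vision.camera_model(name): a dict with "camera_matrix" (3x3 intrinsics, pixels), "xyz" and "rotation" of the camera in the world. Camera axes: x right, y up, looking along -z (the intrinsics and any distortion apply to the point x, -y, -z); pixel columns grow to the right and rows downward; lengths in m; the calibration is good to about 2 mm. The wrist camera is an equidistant fisheye: a pixel r from the principal point sees the ray r / f radians off the axis. A picture is of the moment at which its call begins: read the wrist's pose just before it. camera_model takes no time and is no camera call; for the wrist camera it gives the pose at the moment of the call.
- order.close_job(): hands the job in, once; it reports no verdict.
Trained networks look in the newest picture that a camera, given by its name, has taken for a name from the list of things; names that differ only in an ending like _2 or _b are one class to them, and where a whole thing is asked for, a point or a joint stands for the part that bears it (a point fixed in the world has none). Each returns a list of dicts, best first, with "score" (0 to 1); they miss things now and then, are a little off and sometimes report something else, mostly with a low value. They report only what shows in the picture. A call takes as long as a camera call.
- vision.spot_in(query, camera): "position" ([x, y, z] in m, in world coordinates, good to about 4 mm: the middle of the surface that is visible of it).
- vision.trace(query, camera): "pixels" (480x640 bool, what is visible of it).
The state is a dict: "clock": time; "joint_positions": joint angles; "dq": joint speeds; "joint_efforts": joint torques, N m; "eef_pos": TCP position; "eef_rot": TCP orientation; "ft_force": force on the tool from outside, world axes, zero at the start; "wrist_torque": the same for the moment, N m; "width": finger opening in m.
Only numpy, scipy, OpenCV 4.12 (cv2) and the standard library are available. Lean on these libraries where they do the work, as an engineer would, in place of code of your own. Each camera call takes 0.05 s, during which the arm holds its last target.

## Task

Sift the six steel tumbling balls out of the small barrel and keep the finished roller in it: slide the catch pan in under the barrel until it meets the stand's cross bar, turn the barrel's cap from its rinse holes until the quarter with the long slot lies over the outlet (red mark to red tab), then tip the barrel by its lever until all the balls have dropped into the pan. Swing the barrel back upright and turn the cap on until its blank half shuts the outlet. Leave the pan of balls where it is, under the barrel, and the other things on the bench undisturbed.

Things in the scene. Friction and masses are not known exactly. Their poses are not given: they have to be found in the camera images.
- pivot (a point): Middle of the barrel's tilt axis, 170 mm above the bench, fixed to the stand: z up, x along the trunnions, y to the side where the outlet lies and to which the barrel tips. Barrel 150 mm across, 112 mm deep, its bottom 84 mm above the bench when upright (lowest 60 while tipping). Blue A-frames at x = -95 and 95 mm (inner faces 168 apart), feet to y = +-110 mm; lever on the -x side.
- barrel (a joint): Tilt of the barrel about the pivot's x axis, rad. 0 = upright (stop), grows as its top goes over to +y of the pivot; stop at 2.45. With the slot over the outlet the balls start to run out near 1.8 and all come by 2.2 (rock it a little if one hangs). Bottom-heavy: it swings back towards upright if let go. Moving the lever takes up to about 8 N.
- lever_grip (a point): Middle of the tipping lever's grip: black round bar, 18 mm across, 68 long, along the pivot's x, 26 mm collar at its -x end. Fixed to the barrel, 100 mm from the tilt axis, at x = -152 mm of the pivot. Barrel upright: 60 degrees back from straight up (87 mm to -y, 50 above the pivot); at tilt t it has gone t further, over the top and down on the +y side. Can be pinched from above all the way.
- cap (a joint): Turn of the aluminium cap (160 mm across), rad, counter-clockwise from above; range -1.7 to 3.5; stays where left. Under it a fixed brown plate has one quarter-circle outlet on the +y side (red tab on the barrel). Near 3.14: quarter with 6 mm rinse holes over the outlet. 1.57: quarter with the slot (28 by 85 mm, along the rim; lets the balls out), red mark at red tab. -1.57 to 0: blank half over it, shut.
- cap_grip (a point): On the cap's axis, 23 mm above the cap, at the height to grip its black bar: 70 mm long, 16 wide, 34 high. The point's x axis lies along the bar and points to the middle of the slotted quarter; with the cap at 1.57 it points to the outlet (+y of the pivot). z is the axis of the cap.
- pan_handle (a point): Middle of the pan's handle at the place to grip: black stub 18 mm wide (pan's x), 16 mm high, 85 mm long along the pan's y, 30 mm above the bench, 138 mm from the pan's middle towards its +y end (handle from 83 to 167 mm).
- pan_floor (a point): Steel catch pan, 124 mm (x) by 165 mm (y) by 45 mm high, wall 4 mm; the point is the centre of its underside, z up, y towards the handle. Loose, about 0.4 kg, slides on the bench.
- pan_home (a point): Where the pan's middle underside (point pan_floor) lies when the pan is fully in, its closed end against the stand's low cross bar (20 mm high, face at -81 mm in the pivot's y), its handle towards +y. Axes as the pivot's.
- barrel_mid (a point): Middle of the barrel's inside, 28 mm below the pivot when upright; turns with the barrel.
- ball0_center (a point): Centre of a steel ball, 18 mm across, 24 g; at the start it lies loose in the barrel.
- ball1_center (a point): Centre of a steel ball, 18 mm across, 24 g; at the start it lies loose in the barrel.
- ball2_center (a point): Centre of a steel ball, 18 mm across, 24 g; at the start it lies loose in the barrel.
- ball3_center (a point): Centre of a steel ball, 18 mm across, 24 g; at the start it lies loose in the barrel.
- ball4_center (a point): Centre of a steel ball, 18 mm across, 24 g; at the start it lies loose in the barrel.
- ball5_center (a point): Centre of a steel ball, 18 mm across, 24 g; at the start it lies loose in the barrel.
- roller_mid (a point): Centre of the brass roller, 40 mm across and 110 mm long, 0.25 kg, that lies in the barrel with the balls; too long and thick for the slot.
- oil: Bystander: amber bottle, 60 mm across, 120 mm high; origin under its middle.
- can: Bystander: yellow can, 74 mm across, 80 mm high; origin under its middle.
- brush: Bystander: wooden-handled brush lying on the bench; origin under its middle.

How it is judged:
On the way, in this order (a step that is already met when the one before it is completed fails the run):
1. the cap's slot is set over the outlet while the barrel is still upright (value of joint cap between 1.4 and 1.74 rad and value of joint barrel below 0.2 rad), for 0.2 s.
2. the barrel is tipped, with the slot still over the outlet, and all six balls are in the pan (value of joint barrel above 1.2 rad and value of joint cap between 1.4 and 1.74 rad and x of ball0_center in the frame of pan_floor between -0.062 and 0.062 m and y of ball0_center in the frame of pan_floor between -0.083 and 0.083 m and z of ball0_center in the frame of pan_floor between 0 and 0.05 m and x of ball1_center in the frame of pan_floor between -0.062 and 0.062 m and y of ball1_center in the frame of pan_floor between -0.083 and 0.083 m and z of ball1_center in the frame of pan_floor between 0 and 0.05 m and x of ball2_center in the frame of pan_floor between -0.062 and 0.062 m and y of ball2_center in the frame of pan_floor between -0.083 and 0.083 m and z of ball2_center in the frame of pan_floor between 0 and 0.05 m and x of ball3_center in the frame of pan_floor between -0.062 and 0.062 m and y of ball3_center in the frame of pan_floor between -0.083 and 0.083 m and z of ball3_center in the frame of pan_floor between 0 and 0.05 m and x of ball4_center in the frame of pan_floor between -0.062 and 0.062 m and y of ball4_center in the frame of pan_floor between -0.083 and 0.083 m and z of ball4_center in the frame of pan_floor between 0 and 0.05 m and x of ball5_center in the frame of pan_floor between -0.062 and 0.062 m and y of ball5_center in the frame of pan_floor between -0.083 and 0.083 m and z of ball5_center in the frame of pan_floor between 0 and 0.05 m), for 0.2 s.
At the end, for the whole second after the job is handed in: All six balls lie in the pan; the pan stands flat under the barrel, pushed in to within 30 mm of the cross bar and 30 mm of the middle; the roller is in the barrel; the barrel is upright within 0.12 rad; the cap's blank half covers the outlet (cap below 0.15 rad) (x of ball0_center in the frame of pan_floor between -0.062 and 0.062 m and y of ball0_center in the frame of pan_floor between -0.083 and 0.083 m and z of ball0_center in the frame of pan_floor between 0 and 0.05 m and x of ball1_center in the frame of pan_floor between -0.062 and 0.062 m and y of ball1_center in the frame of pan_floor between -0.083 and 0.083 m and z of ball1_center in the frame of pan_floor between 0 and 0.05 m and x of ball2_center in the frame of pan_floor between -0.062 and 0.062 m and y of ball2_center in the frame of pan_floor between -0.083 and 0.083 m and z of ball2_center in the frame of pan_floor between 0 and 0.05 m and x of ball3_center in the frame of pan_floor between -0.062 and 0.062 m and y of ball3_center in the frame of pan_floor between -0.083 and 0.083 m and z of ball3_center in the frame of pan_floor between 0 and 0.05 m and x of ball4_center in the frame of pan_floor between -0.062 and 0.062 m and y of ball4_center in the frame of pan_floor between -0.083 and 0.083 m and z of ball4_center in the frame of pan_floor between 0 and 0.05 m and x of ball5_center in the frame of pan_floor between -0.062 and 0.062 m and y of ball5_center in the frame of pan_floor between -0.083 and 0.083 m and z of ball5_center in the frame of pan_floor between 0 and 0.05 m and distance between roller_mid and barrel_mid below 0.09 m and y of pan_floor in the frame of pan_home below 0.03 m and x of pan_floor in the frame of pan_home between -0.03 and 0.03 m and angle between pan_floor's own z axis and vertical below 0.1 rad and value of joint barrel below 0.12 rad and value of joint cap below 0.15 rad); the robot touches nothing.
It fails at once if the amber oil bottle is moved by more than 30 mm or knocked over (distance of oil from where it was at the start of the episode above 0.03 m or angle between oil's own z axis and vertical above 0.3 rad).
It fails at once if the yellow can is moved by more than 30 mm or knocked over (distance of can from where it was at the start of the episode above 0.03 m or angle between can's own z axis and vertical above 0.3 rad).
It fails at once if the brush is moved by more than 30 mm or knocked over (distance of brush from where it was at the start of the episode above 0.03 m).
It also fails if it takes over 72 s, if anything falls off the work surface, if the arm or the gripper's body presses on something with over 40 N, if the wrist force passes 120 N, or if a joint passes its speed limit or range.

## Working session

There is one attempt and no reset: what is moved stays moved. The work goes in short steps, Python scripts to look and compute and a shell command to move; the robot and the scene stay as the last step left them, time stands still between calls to the robot, and variables do not carry over. Pictures are saved under pics/ and viewed, and the job is handed in when it is done.

```bash
ls; mkdir -p pics
python3 - <<'E'
from cell import get_state, vision
import cv2
print(get_state())
for n in ("scene","top"):
    p,d=vision.capture(n); cv2.imwrite(f"pics/{n}0.png",p)
    print(n,vision.camera_model(n))
    for q in ("pan_handle","pan_floor","cap_grip","lever_grip","cap","oil","can","brush"):
        r=vision.spot_in(q,n)
        print(q,[(round(x['score'],2),[round(float(v),3) for v in x['position']]) for x in r[:2]])
E
```

```text
pics
{'clock': 0.0, 'joint_positions': array([ 1.28531056e+00,  9.18300405e-02,  1.23186323e+00, -3.25781351e-05,
        1.81980239e+00, -5.67496790e-02]), 'dq': array([ 0.00072068, -0.00192623, -0.00112479,  0.00040348, -0.00103548,
       -0.00098424]), 'joint_efforts': array([ 4.17842068e-05, -4.46465814e+01, -4.06434166e+01,  6.98981644e-02,
        2.97970441e-02, -1.67920352e-04]), 'eef_pos': array([0.13600603, 0.58407803, 0.22153693]), 'eef_rot': array([-1.46465911e-04,  1.14122806e-01,  9.93466194e-01, -9.40296274e-04]), 'ft_force': array([-0.44205658,  0.52047254,  0.6922089 ]), 'wrist_torque': array([ 0.00840312, -0.01289021,  0.00334431]), 'width': 0.08786663892394762}
scene {'camera_matrix': array([[554.46115092,   0.        , 322.18416198],
       [  0.        , 554.46115092, 233.55781493],
       [  0.        ,   0.        ,   1.        ]]), 'xyz': array([1.59089422, 0.27216514, 0.85621063]), 'rotation': array([0.53608355, 0.29443964, 0.3806728 , 0.69354737])}
pan_handle [(0.74, [0.613, 0.258, 0.017])]
pan_floor []
cap_grip [(0.96, [0.636, -0.125, 0.199])]
lever_grip [
[... 162 characters left out ...]
trix': array([[436.56210717,   0.        , 312.47564568],
       [  0.        , 436.56210717, 243.51299049],
       [  0.        ,   0.        ,   1.        ]]), 'xyz': array([ 0.3936299 , -0.00476437,  1.11036498]), 'rotation': array([-0.69633995, -0.04910761,  0.05248058,  0.71410427])}
pan_handle [(0.58, [0.628, 0.263, 0.007])]
pan_floor [(0.68, [0.63, 0.259, 0.001]), (0.45, [0.595, -0.133, 0.201])]
cap_grip [(0.97, [0.613, -0.135, 0.2]), (0.47, [0.595, -0.138, 0.201])]
lever_grip [(0.63, [0.523, -0.365, 0.022])]
cap [(0.93, [0.619, -0.128, 0.204]), (0.73, [0.598, -0.13, 0.199])]
oil [(0.64, [0.393, -0.207, 0.083])]
can [(0.67, [0.406, 0.165, 0.077])]
brush [(0.96, [0.523, -0.369, 0.02])]
```

View pics/scene0.png

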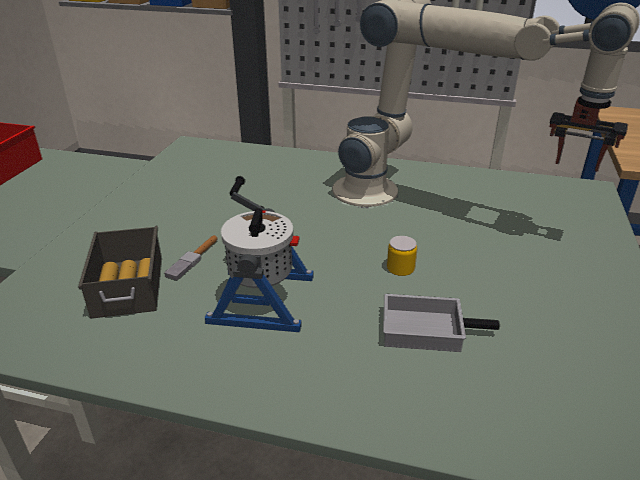

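View pics/top0.png

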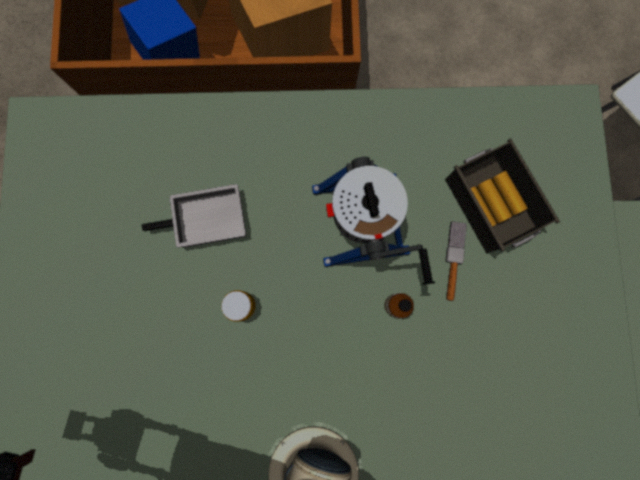

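```bash
cat > h.py <<'E'
import numpy as np, cv2
from cell import get_state, vision
from scipy.spatial.transform import Rotation as R
def cloud(n):
    p,d=vision.capture(n); m=vision.camera_model(n); K=m['camera_matrix']
    v,u=np.mgrid[:480,:640]
    x=(u-K[0,2])/K[0,0]*d; y=(v-K[1,2])/K[1,1]*d
    q=m['rotation']; r=R.from_quat([q[1],q[2],q[3],q[0]])
    P=r.apply(np.stack([x,-y,-d],-1).reshape(-1,3))+m['xyz']
    P=P.reshape(480,640,3); P[d==0]=np.nan
    return p,P
def hsv(p): return cv2.cvtColor(p,cv2.COLOR_BGR2HSV)
def tcp():
    s=get_state(); q=s['eef_rot']; r=R.from_quat([q[1],q[2],q[3],q[0]]); return s['eef_pos'],r,s
def off(target):
    p,r,s=tcp(); return r.inv().apply(np.array(target)-p)*100
E
python3 - <<'E'
from h import *
for n in ("top","scene"):
    p,P=cloud(n); h=hsv(p); X,Y,Z=P[...,0],P[...,1],P[...,2]
    print("==",n, "table z", np.nanmedian(Z[200:300,200:300] if n=="scene" else Z[330:380,300:380]))
    # pan
    reg=(X>.48)&(X<.75)&(Y>.1)&(Y<.45)
    rim=reg&(Z>.036)&(Z<.055)
    print("pan rim",rim.sum(),cv2.minAreaRect(P[rim][:,:2].astype(np.float32)*1000))
    hd=reg&(h[...,2]<60)&(Z>.02)&(Z<.06)&(Y>.29)
    if hd.sum()>3: print("handle",hd.sum(),P[hd].mean(0),cv2.minAreaRect(P[hd][:,:2].astype(np.float32)*1000),P[hd].max(0))
    # cap top
    reg=(X>.45)&(X<.8)&(Y>-.3)&(Y<0)
    cap=reg&(Z>.185)&(Z<.21)&(h[...,1]<60)&(h[...,2]>120)
    c=P[cap]; print("cap",cap.sum(),np.median(c[:,2]),cv2.minEnclosingCircle(c[:,:2].astype(np.float32)*1000), cv2.minAreaRect(c[:,:2].astype(np.float32)*1000))
    bl=(X>.4)&(X<.85)&(Y>-.35)&(Y<.1)&(h[...,0]>100)&(h[...,0]<125)&(h[...,1]>150)
    low=bl&(Z<.035)&(Z>.005); print("blue low",low.sum(),cv2.minAreaRect(P[low][:,:2].astype(np.float32)*1000))
    for side in (X<.6,X>=.66):
        b=P[bl&side&(Z<.035)]
        if len(b)>5:
            l=cv2.fitLine(b[:,:2].astype(np.float32),cv2.DIST_HUBER,0,.01,.01).ravel(); print(" foot",len(b),l,b.min(0),b.max(0))
    red=(X>.45)&(X<.8)&(Y>-.3)&(Y<.05)&((h[...,0]<6)|(h[...,0]>174))&(h[...,1]>180)&(h[...,2]>100)
    k,lab,st,ce=cv2.connectedComponentsWithStats(red.astype(np.uint8))
    for i in range(1,k):
        if st[i,4]>4: print("red",st[i,4],np.nanmean(P[lab==i],0),ce[i])
    blk=reg&(h[...,2]<70)&(Z>.205)&(Y>-.2)&(X>.55)
    print("bar",blk.sum(),np.nanmean(P[blk],0),cv2.minAreaRect(P[blk][:,:2].astype(np.float32)*1000),np.nanmax(P[blk][:,2]))
    lv=(X>.38)&(X<.6)&(Y>-.35)&(Y<-.15)&(h[...,2]<70)&(Z>.18)&(X<.55)
    print("lever",lv.sum(),np.nanmean(P[lv],0),cv2.minAreaRect(P[lv][:,:2].astype(np.float32)*1000),np.nanmax(P[lv][:,2]))
    am=(X>.3)&(X<.5)&(Y>-.3)&(Y<-.1)&(Z>.05)&(Z<.13); print("oil",am.sum(),np.nanmean(P[am],0))
E
```

```text
== top table z -8.603816454355595e-05
pan rim 1055 ((620.8024291992188, 288.3717956542969), (134.8723907470703, 252.7543182373047), 8.47325325012207)
handle 360 [0.61640722 0.35691547 0.03407141] ((634.535400390625, 354.31182861328125), (101.73029327392578, 118.01815032958984), 75.8192367553711) [0.67930694 0.41318466 0.04241586]
cap 3175 0.20109281393074951 ((612.58740234375, -135.55906677246094), 80.277099609375) ((612.8487548828125, -136.12960815429688), (158.5953369140625, 158.20486450195312), 88.2589340209961)
blue low 250 ((610.0719604492188, -133.72793579101562), (205.84422302246094, 212.57958984375), 7.196316242218018)
 foot 188 [ 0.32951504 -0.9441503   0.52939415 -0.15943444] [ 0.49585624 -0.25176156  0.01011411] [ 0.58269329 -0.0397277   0.03378389]
 foot 62 [ 0.11839173 -0.99296695  0.68696886 -0.03959391] [ 0.68349714 -0.06872078  0.0106037 ] [ 0.70102428 -0.01680163  0.03463138]
red 67 [ 0.6008813  -0.04983042  0.18119081] [329.50746269 209.97014925]
red 23 [ 0.53812591 -0.1493615   0.20187423] [378.        235.7826087]
bar 350 [ 0.6094419  -0.13276289  0.22837082] ((61
[... 1049 characters left out ...]
524 -0.00208616] [ 0.59905328 -0.03358441  0.03490733]
 foot 933 [ 0.11734041 -0.99309176  0.7111619  -0.09750584] [ 0.66421126 -0.22837408 -0.00177786] [ 0.73156642 -0.01174287  0.03481522]
red 5 [ 0.54610763 -0.14120635  0.20770478] [263.2 211.4]
red 48 [ 0.60292866 -0.04797613  0.1813572 ] [294.75       239.33333333]
bar 283 [ 0.62196634 -0.12838716  0.22464544] ((612.5586547851562, -133.17684936523438), (73.8235855102539, 33.42416763305664), 21.279747009277344) 0.2379630347220838
lever 321 [ 0.49152575 -0.21688735  0.21441651] ((491.11474609375, -211.79595947265625), (137.5699462890625, 65.02430725097656), 51.705928802490234) 0.2338693700938096
oil 3 [ 0.38302855 -0.2082348   0.12178019]
```

```bash
cat >> h.py <<'E'
def jaw():
    p,r,s=tcp(); y=r.apply([0,1,0]); return np.degrees(np.arctan2(y[1],y[0]))
def plan(target,jawdeg=None,maxstep=5.5,maxdeg=10,dirn=None,n=None):
    """rows for a tool-down move to target with jaw direction (deg, mod 180)"""
    p,r,s=tcp(); d=np.array(target)-p
    t=0 if jawdeg is None else (jawdeg-jaw()+90)%180-90   # ccw from above
    if dirn=='ccw' and t<0: t+=180
    if dirn=='cw' and t>0: t-=180
    N=n or max(1,int(np.ceil(np.linalg.norm(d)*100/maxstep)),int(np.ceil(abs(t)/maxdeg)))
    O=[]
    for i in range(N):
        rr=R.from_euler('z',t*i/N,degrees=True)*r
        O.append([round(float(v),2) for v in rr.inv().apply(d/N)*100])
    print("N",N,"turn/row",round(-np.radians(t)/N,4),"tot ccw",round(t,1)); print(O)
def rep():
    p,r,s=tcp(); print("t",round(s['clock'],2),"tcp",p.round(4),"jaw",round(jaw(),1),"tilt",np.degrees(np.arccos(-r.apply([0,0,1])[2])).round(2),"F",s['ft_force'].round(1),"w",round(s['width'],4),"q",s['joint_positions'].round(2))
E
python3 - <<'E'
from h import *
rep(); plan([.605,.384,.12],8.5)
E
```

```text
t 1.0 tcp [0.1361 0.5844 0.2226] jaw 76.9 tilt 0.0 F [ 0.4 -0.3  0.3] w 0.0875 q [ 1.29  0.09  1.23  0.    1.82 -0.06]
N 10 turn/row 0.1194 tot ccw -68.4
[[-5.02, -0.89, 1.03], [-5.09, -0.28, 1.03], [-5.09, 0.32, 1.03], [-5.01, 0.93, 1.03], [-4.87, 1.52, 1.03], [-4.65, 2.09, 1.03], [-4.37, 2.63, 1.03], [-4.03, 3.13, 1.03], [-3.63, 3.59, 1.03], [-3.17, 3.99, 1.03]]
```

```bash
python3 -m pendant '{"offset":[[-5.0,-0.9,1],[-5.1,-0.3,1],[-5.1,0.3,1],[-5,0.9,1],[-4.9,1.5,1],[-4.6,2.1,1],[-4.4,2.6,1],[-4,3.1,1]],"turn":[0.12,0.12,0.12,0.12,0.12,0.12,0.12,0.12]}' 6
python3 - <<'E'
from h import *
rep(); plan([.605,.384,.12],8.5)
E
```

```text
clock: 2.0
eef_pos: [0.5159, 0.4164, 0.1416]
eef_rot: [-0.001, 0.57, 0.822, 0.002]
ft_force: [-0.3, 0.1, -0.2]
width: 0.0603
t 2.0 tcp [0.5159 0.4164 0.1416] jaw 20.6 tilt 0.27 F [-0.3  0.1 -0.2] w 0.0603 q [0.63 0.26 1.19 0.   1.69 0.27]
N 2 turn/row 0.1053 tot ccw -12.1
[[-3.09, 3.6, 1.08], [-2.69, 3.9, 1.08]]
```

```bash
python3 -m pendant '{"offset":[[-3.1,3.6,1.1],[-2.7,3.9,1.1],[0,0,0]],"turn":[0.105,0.105,0]}'
python3 - <<'E'
from h import *
rep(); 
p,d=vision.capture("wrist"); cv2.imwrite("pics/w1.png",p); print(vision.camera_model("wrist"))
for q in ("pan_handle",):
  for n in ("wrist","top"):
    if n!="wrist": vision.capture(n)
    print(n,[(round(x['score'],2),x['position'].round(4) if hasattr(x['position'],'round') else x['position']) for x in vision.spot_in(q,n)])
E
```

```text
clock: 2.38
eef_pos: [0.6102, 0.3791, 0.1159]
eef_rot: [-0.001, 0.657, 0.754, 0.001]
ft_force: [-0.6, -1.0, -0.9]
width: 0.06
t 2.38 tcp [0.6102 0.3791 0.1159] jaw 7.8 tilt 0.16 F [-0.6 -1.  -0.9] w 0.06 q [0.51 0.42 1.04 0.   1.69 0.37]
{'camera_matrix': array([[371.64829954,   0.        , 313.20650425],
       [  0.        , 371.64829954, 239.97787831],
       [  0.        ,   0.        ,   1.        ]]), 'xyz': array([0.59786232, 0.45377355, 0.27861387]), 'rotation': array([ 0.98832658, -0.13524774, -0.00939268,  0.06950109])}
wrist [(0.96, [0.615, 0.2895, 0.0064])]
top [(0.78, [0.6268, 0.2622, 0.0032])]
```

View pics/w1.png

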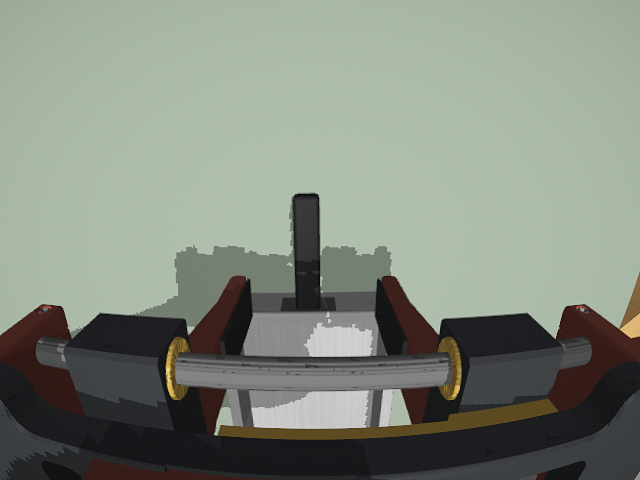

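```bash
cat >> h.py <<'E'
def wray(pix,z,m=None):
    m=m or vision.camera_model("wrist"); K=m['camera_matrix']
    out=[]
    for u,v in pix:
        a=np.array([u-K[0,2],v-K[1,2]]); rr=np.hypot(*a); th=rr/K[0,0]
        d=np.array([np.sin(th)*a[0]/rr,-np.sin(th)*a[1]/rr,-np.cos(th)])
        q=m['rotation']; w=R.from_quat([q[1],q[2],q[3],q[0]]).apply(d)
        out.append(m['xyz']+w*(z-m['xyz'][2])/w[2])
    return np.array(out)
E
python3 - <<'E'
from h import *
P=wray([(293,196),(319,196),(296,300),(320,300)],.038); print(P.round(4))
e=P[:2].mean(0);b=P[2:].mean(0); d=e-b; print(e,b,np.degrees(np.arctan2(d[1],d[0])))
E
```

```text
[[0.5883 0.417  0.038 ]
 [0.6054 0.4194 0.038 ]
 [0.6001 0.343  0.038 ]
 [0.6172 0.3454 0.038 ]]
[0.59684926 0.41822303 0.038     ] [0.60864438 0.34419887 0.038     ] 99.0534852866796
```

Run:
```python
from h import *
rep(); plan([.602,.389,.012],9)
```

```text
t 2.58 tcp [0.6074 0.3827 0.1199] jaw 8.2 tilt 0.36 F [-0.8  0.   1.1] w 0.0596 q [0.51 0.41 1.04 0.   1.69 0.37]
N 2 turn/row -0.0071 tot ccw 0.8
[[0.32, -0.24, 5.4], [0.32, -0.23, 5.4]]
```

```bash
python3 -m pendant '{"offset":[[0.3,-0.25,4],[0.3,-0.25,4],[0,0,2.0],[0,0,0]],"turn":[0,0,0,-0.01]}'
python3 - <<'E'
from h import *
rep(); plan([.602,.389,.012],9)
E
```

```text
clock: 3.08
eef_pos: [0.5994, 0.394, 0.0245]
eef_rot: [0.0, 0.648, 0.762, 0.008]
ft_force: [-0.6, -0.6, 1.0]
width: 0.0605
t 3.08 tcp [0.5994 0.394  0.0245] jaw 9.3 tilt 0.86 F [-0.6 -0.6  1. ] w 0.0605 q [0.53 0.44 1.18 0.   1.51 0.37]
N 1 turn/row 0.005 tot ccw -0.3
[[-0.55, 0.16, 1.25]]
```

```bash
python3 -m pendant '{"offset":[[-0.3,0.15,1.1],[0,0,0]],"turn":[0,0]}' && python3 -m pendant '{"offset":[[0,0,0],[0,0,0],[0,0,0]],"turn":[0,0,0]}' 0.5 25
python3 - <<'E'
from h import *
rep();p,d=vision.capture("wrist"); cv2.imwrite("pics/w2.png",p)
P=wray([(313,240)],.038); plan([.597,.0045,.02],6.8,maxstep=4)
E
```

```text
clock: 3.32
eef_pos: [0.6027, 0.3923, 0.0164]
eef_rot: [0.001, 0.647, 0.762, 0.01]
ft_force: [0.0, 0.6, -0.9]
width: 0.0599
clock: 3.7
eef_pos: [0.6042, 0.3927, 0.0193]
eef_rot: [0.002, 0.647, 0.762, 0.012]
ft_force: [-0.3, -0.8, 0.1]
width: 0.0333
t 3.7 tcp [0.6042 0.3927 0.0193] jaw 9.3 tilt 1.35 F [-0.3 -0.8  0.1] w 0.0333 q [0.53 0.44 1.18 0.   1.5  0.36]
N 10 turn/row 0.0044 tot ccw -2.5
[[-3.82, -0.7, -0.07], [-3.82, -0.68, -0.07], [-3.82, -0.66, -0.07], [-3.83, -0.65, -0.07], [-3.83, -0.63, -0.07], [-3.83, -0.61, -0.07], [-3.84, -0.6, -0.07], [-3.84, -0.58, -0.07], [-3.84, -0.56, -0.07], [-3.84, -0.55, -0.07]]
```

View pics/w2.png

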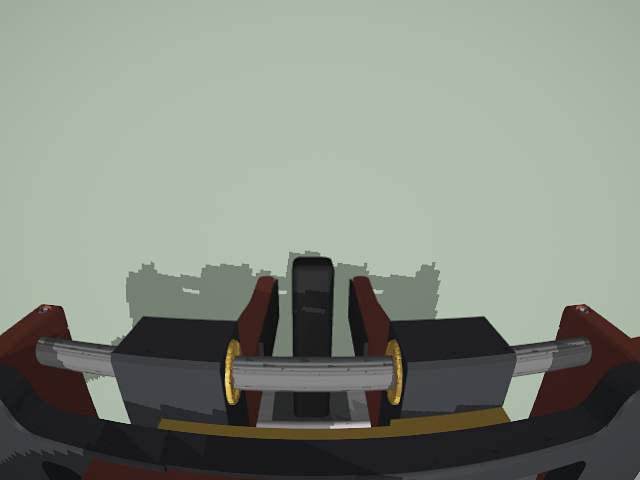

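```bash
python3 -m pendant '{"offset":[[0,0,0.7],[0,0,0],[0,0,0],[0,0,0]],"turn":[0,0,0,0]}' 0.5 25
python3 - <<'E'
from h import *
rep();plan([.597,.0045,.014],6.8,maxstep=4)
E
```

```text
clock: 4.25
eef_pos: [0.6043, 0.3928, 0.0121]
eef_rot: [0.002, 0.647, 0.762, 0.012]
ft_force: [0.3, -0.5, 0.8]
width: 0.018
t 4.25 tcp [0.6043 0.3928 0.0121] jaw 9.3 tilt 1.34 F [ 0.3 -0.5  0.8] w 0.018 q [0.53 0.45 1.19 0.   1.48 0.36]
N 10 turn/row 0.0043 tot ccw -2.5
[[-3.82, -0.7, -0.08], [-3.82, -0.68, -0.08], [-3.83, -0.66, -0.08], [-3.83, -0.65, -0.08], [-3.83, -0.63, -0.08], [-3.83, -0.61, -0.08], [-3.84, -0.6, -0.08], [-3.84, -0.58, -0.08], [-3.84, -0.56, -0.08], [-3.84, -0.55, -0.08]]
```

Run:
```python
from h import *
rep();plan([.5715,.2135,.013],6.8,n=6)
```

```text
t 4.25 tcp [0.6043 0.3928 0.0121] jaw 9.3 tilt 1.34 F [ 0.3 -0.5  0.8] w 0.018 q [0.53 0.45 1.19 0.   1.48 0.36]
N 6 turn/row 0.0072 tot ccw -2.5
[[-2.86, -1.02, -0.07], [-2.87, -1.0, -0.07], [-2.87, -0.98, -0.07], [-2.88, -0.96, -0.07], [-2.89, -0.94, -0.07], [-2.9, -0.92, -0.07]]
```

```bash
python3 -m pendant '{"offset":[[-2.9,-1.0,-0.1],[-2.9,-1,-0.07],[-2.9,-1,-0.07],[-2.9,-1,-0.07],[-2.9,-0.9,-0.07],[-2.9,-0.9,-0.07]],"turn":[0.007,0.007,0.007,0.007,0.007,0.007]}'
python3 - <<'E'
from h import *
rep();p,d=vision.capture("top"); cv2.imwrite("pics/t2.png",p[100:400,50:500])
plan([.5965,.0065,.013],6.8,n=6)
E
```

```text
clock: 5.0
eef_pos: [0.5712, 0.2125, 0.0122]
eef_rot: [0.0, 0.661, 0.75, 0.014]
ft_force: [1.5, 1.9, -0.3]
width: 0.0181
t 5.0 tcp [0.5712 0.2125 0.0122] jaw 7.2 tilt 1.66 F [ 1.5  1.9 -0.3] w 0.0181 q [0.29 0.15 1.54 0.01 1.42 0.16]
N 6 turn/row 0.0009 tot ccw -0.3
[[-3.4, 0.0, -0.07], [-3.4, 0.01, -0.07], [-3.4, 0.01, -0.07], [-3.4, 0.01, -0.07], [-3.4, 0.02, -0.07], [-3.4, 0.02, -0.07]]
```

View pics/t2.png

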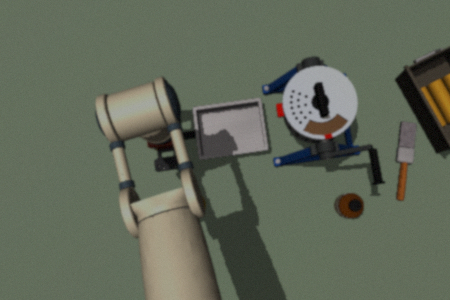

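```bash
python3 -m pendant '{"offset":[[-3.4,0,-0.07],[-3.4,0,-0.07],[-3.4,0,-0.07],[-3.4,0,-0.07],[-3.4,0,-0.07],[-1.5,0,-0.05]],"turn":[0,0,0,0,0,0]}'
python3 - <<'E'
from h import *
rep();p,d=vision.capture("top"); cv2.imwrite("pics/t3.png",p[100:400,50:500])
plan([.5965,.0065,.013],6.8,n=2)
E
```

```text
clock: 5.8
eef_pos: [0.5937, 0.0246, 0.0122]
eef_rot: [-0.001, 0.661, 0.751, 0.015]
ft_force: [-0.2, 2.2, -0.7]
width: 0.0179
t 5.8 tcp [0.5937 0.0246 0.0122] jaw 7.3 tilt 1.68 F [-0.2  2.2 -0.7] w 0.0179 q [-0.03  0.12  1.58  0.02  1.43 -0.16]
N 2 turn/row 0.004 tot ccw -0.5
[[-0.84, 0.03, -0.06], [-0.84, 0.03, -0.06]]
```

View pics/t3.png

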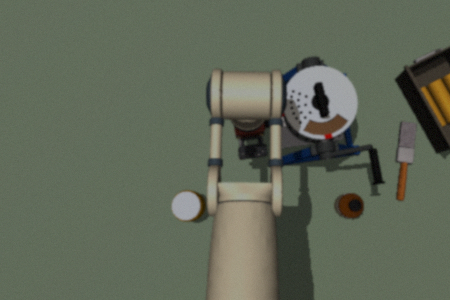

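```bash
python3 -m pendant '{"offset":[[-1,0,-0.03],[-0.8,0,-0.03],[-0.3,0,0]],"turn":[0,0,0]}'; python3 -m pendant '{"offset":[[-0.4,0,0],[0,0,0]],"turn":[0,0]}'
python3 - <<'E'
from h import *
rep()
E
```

```text
clock: 6.22
eef_pos: [0.5949, 0.0102, 0.0121]
eef_rot: [-0.007, 0.659, 0.752, 0.017]
ft_force: [-1.4, 8.1, 1.4]
width: 0.018
clock: 6.48
eef_pos: [0.5945, 0.0106, 0.0121]
eef_rot: [-0.009, 0.658, 0.753, 0.019]
ft_force: [-1.5, -1.9, 0.9]
width: 0.018
t 6.47 tcp [0.5945 0.0106 0.0121] jaw 7.7 tilt 2.37 F [-1.5 -1.9  0.9] w 0.018 q [-0.06  0.13  1.57  0.04  1.44 -0.2 ]
```

```bash
python3 -m pendant '{"offset":[[0,0,0],[0,0,0],[0,0,0],[0,0,-3],[0,0,-5],[0,0,-6],[0,0,-6],[0,0,-6]],"turn":[0,0,0,0,0,0,0,0]}' 5.0
python3 - <<'E'
from h import *
rep(); plan([.613,-.134,.30],98,maxstep=4)
E
```

```text
clock: 7.48
eef_pos: [0.5898, -0.0002, 0.2716]
eef_rot: [-0.013, 0.658, 0.753, 0.015]
ft_force: [0.8, -0.3, 0.5]
width: 0.0504
t 7.47 tcp [ 5.898e-01 -2.000e-04  2.716e-01] jaw 7.7 tilt 2.26 F [ 0.8 -0.3  0.5] w 0.0504 q [-0.08  0.08  1.16  0.04  1.91 -0.2 ]
N 9 turn/row 0.174 tot ccw -89.7
[[-1.49, 0.06, -0.37], [-1.46, 0.32, -0.37], [-1.38, 0.57, -0.37], [-1.27, 0.8, -0.36], [-1.11, 1.01, -0.35], [-0.92, 1.19, -0.35], [-0.7, 1.33, -0.34], [-0.46, 1.44, -0.33], [-0.2, 1.49, -0.32]]
```

Run:
```python
from h import *
plan([.613,-.134,.29],98,maxstep=4,dirn='ccw',n=10)
```

```text
N 10 turn/row -0.1576 tot ccw 90.3
[[-1.35, 0.05, -0.24], [-1.34, -0.16, -0.24], [-1.3, -0.37, -0.24], [-1.22, -0.57, -0.23], [-1.12, -0.76, -0.23], [-0.98, -0.93, -0.23], [-0.83, -1.07, -0.22], [-0.65, -1.19, -0.22], [-0.45, -1.28, -0.21], [-0.25, -1.33, -0.2]]
```

```bash
python3 -m pendant '{"offset":[[-1.35,0,-0.25],[-1.35,-0.2,-0.25],[-1.3,-0.4,-0.25],[-1.2,-0.6,-0.25],[-1.1,-0.8,-0.25],[-1,-0.9,-0.2],[-0.8,-1.1,-0.2],[-0.65,-1.2,-0.2]],"turn":[-0.158,-0.158,-0.158,-0.158,-0.158,-0.158,-0.158,-0.158]}'
python3 -m pendant '{"offset":[[-0.45,-1.3,-0.2],[-0.25,-1.3,-0.2],[0,0,0]],"turn":[-0.158,-0.158,0]}'
python3 - <<'E'
from h import *
rep(); p,r,s=tcp(); print(r.apply([0,0,1]))
p,d=vision.capture("wrist"); cv2.imwrite("pics/w3.png",p); print(vision.camera_model("wrist"))
p,P=cloud("scene"); cv2.imwrite("pics/s3.png",p)
plan([.613,-.134,.29],98,n=2)
E
```

```text
clock: 8.48
eef_pos: [0.6105, -0.1118, 0.2966]
eef_rot: [0.007, 0.065, 0.998, 0.019]
ft_force: [0.5, -0.7, 0.1]
width: 0.0501
clock: 8.85
eef_pos: [0.6165, -0.1405, 0.2995]
eef_rot: [0.01, -0.096, 0.995, 0.017]
ft_force: [-0.8, 0.7, -0.0]
width: 0.0503
t 8.85 tcp [ 0.6165 -0.1405  0.2995] jaw 101.1 tilt 2.3 F [-0.8  0.7 -0. ] w 0.0503 q [-0.3   0.21  0.97  0.04  1.96 -2.05]
[ 0.01617924  0.03670629 -0.99919512]
{'camera_matrix': array([[371.64829954,   0.        , 313.20650425],
       [  0.        , 371.64829954, 239.97787831],
       [  0.        ,   0.        ,   1.        ]]), 'xyz': array([ 0.53951766, -0.16030338,  0.4589186 ]), 'rotation': array([ 0.63021457, -0.08182645, -0.12596619,  0.76175229])}
N 2 turn/row 0.0264 tot ccw -3.0
[[0.12, 0.29, 0.49], [0.13, 0.28, 0.49]]
```

View pics/w3.png

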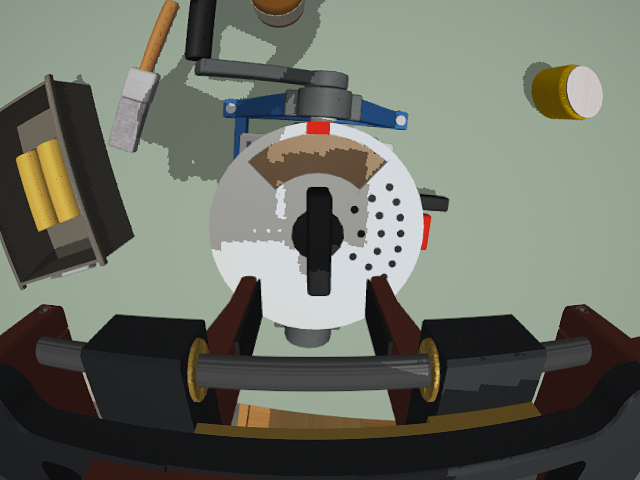

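View pics/s3.png

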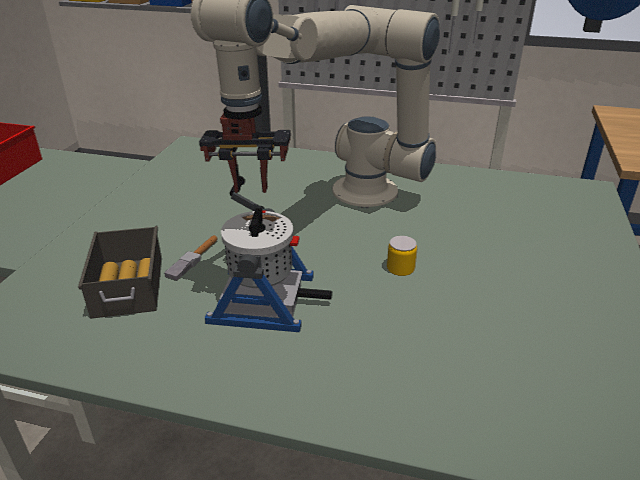

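Run:
```python
from h import *
P=wray([(318.5,189),(318.5,294)],.236); print(P.round(4),P.mean(0)); d=P[0]-P[1]; print("bar dir",np.degrees(np.arctan2(d[1],d[0]))%360,np.linalg.norm(d))
M=wray([(318,129)],.201)[0]; T=wray([(427,233)],.182)[0]; print("mark",M,"tab",T)
C=wray([(210,231),(424,231),(320,122)],.201); print(C)
from math import *
c=P.mean(0)
for x in (M,T): print(np.degrees(np.arctan2(*(x-c)[[1,0]]))%360)
# mask of bar in the picture
```

```text
[[ 0.5733 -0.1422  0.236 ]
 [ 0.6418 -0.1285  0.236 ]] [ 0.60757329 -0.1353322   0.236     ]
bar dir 191.3496451357831 0.06988296820617092
mark [ 0.53742639 -0.14796146  0.201     ] tab [ 0.59908241 -0.04452214  0.182     ]
[[ 0.62310077 -0.2116658   0.201     ]
 [ 0.59393709 -0.05526292  0.201     ]
 [ 0.5323848  -0.14756215  0.201     ]]
190.20620639493205
95.3417158861802
```

Run:
```python
from h import *
plan([.610,-.135,.209],101,n=3)
```

```text
N 3 turn/row 0.0001 tot ccw -0.0
[[0.25, 0.09, 3.02], [0.25, 0.09, 3.02], [0.25, 0.09, 3.02]]
```

```bash
python3 -m pendant '{"offset":[[0.25,0.1,3],[0.25,0.1,3],[0.2,0.1,2.6]],"turn":[0,0,0]}'
python3 - <<'E'
from h import *
rep(); plan([.610,-.135,.209],101,n=1)
E
```

```text
clock: 9.32
eef_pos: [0.6113, -0.133, 0.215]
eef_rot: [0.013, -0.092, 0.996, 0.017]
ft_force: [-0.7, -0.3, 0.1]
width: 0.0499
t 9.32 tcp [ 0.6113 -0.133   0.215 ] jaw 100.6 tilt 2.43 F [-0.7 -0.3  0.1] w 0.0499 q [-0.29  0.15  1.19  0.04  1.8  -2.04]
N 1 turn/row -0.0066 tot ccw 0.4
[[0.18, -0.19, 0.59]]
```

```bash
python3 -m pendant '{"offset":[[0.15,-0.15,0.5],[0,0,0],[0,0,0],[0,0,0],[0,0,0]],"turn":[0,0,0,0,0]}' 0.8 20
python3 - <<'E'
from h import *
rep()
E
```

```text
clock: 9.95
eef_pos: [0.6101, -0.1349, 0.2104]
eef_rot: [0.013, -0.09, 0.996, 0.016]
ft_force: [-0.7, -2.6, -2.8]
width: 0.0164
t 9.95 tcp [ 0.6101 -0.1349  0.2104] jaw 100.4 tilt 2.31 F [-0.7 -2.6 -2.8] w 0.0164 q [-0.29  0.14  1.2   0.04  1.79 -2.04]
```

```bash
python3 -m pendant '{"offset":[[0,0,0],[0,0,0],[0,0,0],[0,0,0],[0,0,0],[0,0,0],[0,0,0],[0,0,0]],"turn":[0.16,0.16,0.16,0.16,0.16,0.16,0.16,0.16]}'
python3 - <<'E'
from h import *
rep()
E
```

```text
clock: 10.95
eef_pos: [0.6112, -0.1328, 0.2105]
eef_rot: [-0.0, 0.539, 0.842, 0.022]
ft_force: [1.9, -0.7, -2.8]
width: 0.0164
t 10.95 tcp [ 0.6112 -0.1328  0.2105] jaw 24.8 tilt 2.5 F [ 1.9 -0.7 -2.8] w 0.0164 q [-0.29  0.14  1.2   0.04  1.79 -0.71]
```

```bash
python3 -m pendant '{"offset":[[0,0,0],[0,0,0],[0,0,0]],"turn":[0.155,0.145,0.02]}'
python3 - <<'E'
from h import *
rep()
p,P=cloud("scene"); cv2.imwrite("pics/s4.png",cv2.resize(p[180:350,190:360],None,fx=3,fy=3))
E
```

```text
clock: 11.32
eef_pos: [0.6119, -0.1325, 0.2106]
eef_rot: [-0.004, 0.67, 0.742, 0.022]
ft_force: [-0.4, -2.4, -1.8]
width: 0.0158
t 11.32 tcp [ 0.6119 -0.1325  0.2106] jaw 5.9 tilt 2.54 F [-0.4 -2.4 -1.8] w 0.0158 q [-0.29  0.15  1.19  0.04  1.79 -0.38]
```

View pics/s4.png

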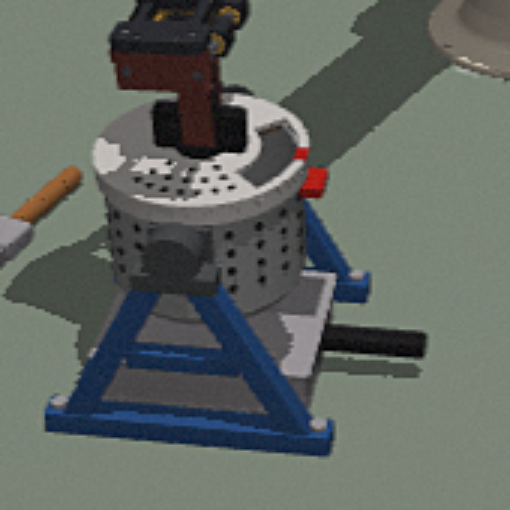

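```bash
python3 -m pendant '{"offset":[[0,0,0],[0,0,0],[0,0,-3],[0,0,-4],[0,0,-4],[0,0,0]],"turn":[0,0,0,0,0,0]}' 5
python3 - <<'E'
from h import *
rep()
p,d=vision.capture("wrist"); cv2.imwrite("pics/w5.png",p)
import json
m=vision.camera_model("wrist"); np.savez("m5.npz",**m)
E
```

```text
clock: 12.12
eef_pos: [0.6087, -0.1353, 0.3256]
eef_rot: [-0.003, 0.666, 0.746, 0.023]
ft_force: [-0.1, 0.2, -0.1]
width: 0.0495
t 12.12 tcp [ 0.6087 -0.1353  0.3256] jaw 6.4 tilt 2.71 F [-0.1  0.2 -0.1] w 0.0495 q [-0.3   0.19  0.94  0.05  2.   -0.39]
```

View pics/w5.png

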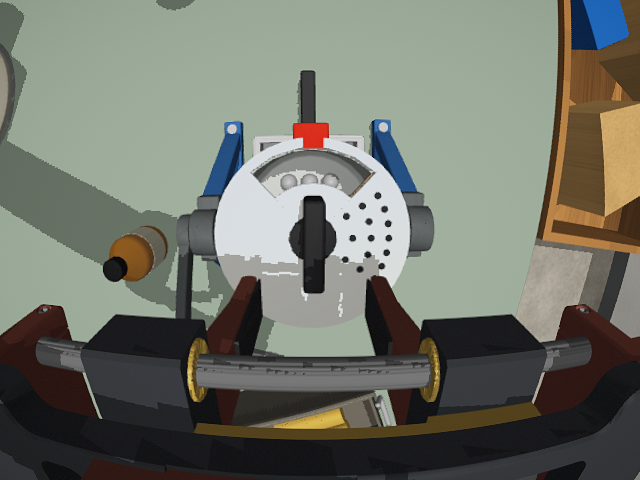

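Run:
```python
from h import *
plan([.468,-.238,.31],96.8,dirn='cw',n=11)
```

```text
N 11 turn/row 0.1422 tot ccw -89.6
[[-0.79, -1.38, 0.05], [-0.98, -1.25, 0.05], [-1.14, -1.1, 0.05], [-1.29, -0.93, 0.04], [-1.4, -0.74, 0.04], [-1.49, -0.53, 0.05], [-1.55, -0.31, 0.05], [-1.58, -0.09, 0.06], [-1.58, 0.13, 0.06], [-1.54, 0.36, 0.07], [-1.48, 0.57, 0.08]]
```

```bash
python3 -m pendant '{"offset":[[-0.8,-1.4,0.05],[-1,-1.25,0.05],[-1.15,-1.1,0.05],[-1.3,-0.9,0.05],[-1.4,-0.75,0.05],[-1.5,-0.55,0.05],[-1.55,-0.3,0.05],[-1.6,-0.1,0.05]],"turn":[0.142,0.142,0.142,0.142,0.142,0.142,0.142,0.142]}'
python3 -m pendant '{"offset":[[-1.6,0.1,0.05],[-1.55,0.35,0.05],[-1.5,0.6,0.1],[0,0,0]],"turn":[0.142,0.142,0.142,0]}'
python3 - <<'E'
from h import *
rep()
p,d=vision.capture("wrist"); cv2.imwrite("pics/w6.png",p)
m=vision.camera_model("wrist"); np.savez("m6.npz",**m)
print(vision.spot_in("lever_grip","wrist"))
E
```

```text
clock: 13.18
eef_pos: [0.5003, -0.2085, 0.2967]
eef_rot: [-0.025, 0.966, 0.256, 0.007]
ft_force: [0.1, -0.2, 0.9]
width: 0.0495
clock: 13.68
eef_pos: [0.4572, -0.235, 0.2852]
eef_rot: [-0.029, 0.999, 0.04, -0.003]
ft_force: [-0.8, 0.6, 0.6]
width: 0.0503
t 13.68 tcp [ 0.4572 -0.235   0.2852] jaw -85.5 tilt 3.34 F [-0.8  0.6  0.6] w 0.0503 q [-0.57 -0.09  1.3   0.05  1.97  0.94]
[{'position': [0.5738, -0.1603, 0.2004], 'score': 0.75}]
```

View pics/w6.png

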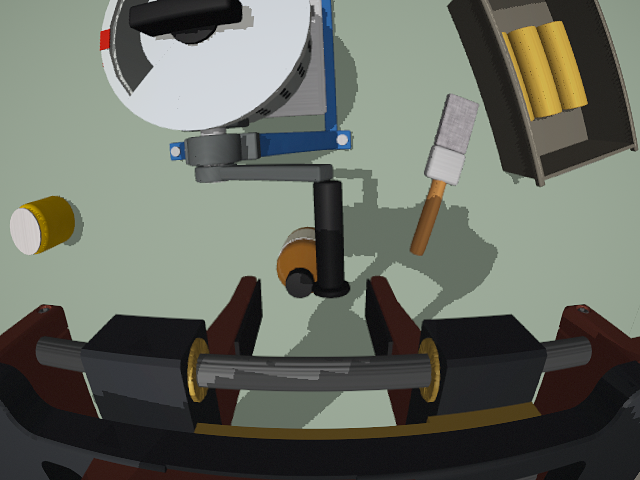

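Run:
```python
from h import *
m=dict(np.load("m6.npz"))
P=wray([(315,184),(341,184),(317,281),(345,281),(331,290)],.222,m); print(P.round(4))
a=P[:2].mean(0);b=P[2:4].mean(0);print(a,b,(a+b)/2,np.linalg.norm(a-b)); d=a-b;print(np.degrees(np.arctan2(d[1],d[0])))
```

```text
[[ 0.5025 -0.2284  0.222 ]
 [ 0.504  -0.2441  0.222 ]
 [ 0.4398 -0.235   0.222 ]
 [ 0.4417 -0.2531  0.222 ]
 [ 0.4344 -0.2447  0.222 ]]
[ 0.50327162 -0.23623219  0.222     ] [ 0.44077373 -0.24401476  0.222     ] [ 0.47202268 -0.24012347  0.222     ] 0.06298058944739582
7.098236229820258
```

Run:
```python
from h import *
p,r,s=tcp(); print(r.apply([0,0,1]))
plan([.472,-.240,.202],96.9,n=3)
```

```text
[-0.00751065  0.05784214 -0.99829749]
N 3 turn/row -0.0129 tot ccw 2.2
[[0.46, 0.38, 2.76], [0.46, 0.39, 2.76], [0.45, 0.39, 2.76]]
```

```bash
python3 -m pendant '{"offset":[[0.6,0.5,2],[0.5,0.5,2.8],[0.2,0.15,3],[0,0,0]],"turn":[-0.013,-0.013,-0.013,0]}'
python3 - <<'E'
from h import *
rep()
plan([.472,-.240,.202],96.9,n=1)
E
```

```text
clock: 14.28
eef_pos: [0.4737, -0.2388, 0.1991]
eef_rot: [-0.03, 0.997, 0.066, -0.003]
ft_force: [0.0, -0.2, -0.7]
width: 0.0499
t 14.28 tcp [ 0.4737 -0.2388  0.1991] jaw -82.4 tilt 3.51 F [ 0.  -0.2 -0.7] w 0.0499 q [-0.56 -0.06  1.43  0.05  1.82  0.89]
N 1 turn/row 0.0124 tot ccw -0.7
[[-0.18, 0.07, -0.29]]
```

```bash
python3 -m pendant '{"offset":[[0,0,-0.2],[0,0,0],[0,0,0],[0,0,0],[0,0,0]],"turn":[0,0,0,0,0]}' 0.8 25
cat >> h.py <<'E'
U=np.array([-np.sin(.118),np.cos(.118),0])   # pivot y in world
def arc(C,t0,t1,n,rad=.1):
    """waypoints of lever centre at tilt t; prints per-row tool offsets from t0 to t1"""
    p,r,s=tcp()
    f=lambda t: np.array([0,0,0])+U*rad*np.sin(t-np.pi/3)+np.array([0,0,rad*np.cos(t-np.pi/3)])
    ts=np.linspace(t0,t1,n+1)
    print([[round(float(v),2) for v in r.inv().apply(f(b)-f(a))*100] for a,b in zip(ts[:-1],ts[1:])])
def tilt(C):
    p,r,s=tcp(); g=p-.019*r.apply([0,0,1]); d=g-C
    y=d@U; z=d[2]; print("lever y,z",round(y,4),round(z,4),"rad",round(np.hypot(y,z),4),"tilt",round(np.arctan2(y,z)+np.pi/3,3),"x",round(d@np.array([np.cos(.118),np.sin(.118),0]),4))
E
python3 - <<'E'
from h import *
rep()
C=np.array([.611,-.134,.17]); tilt(C); arc(C,0,.6,4)
E
```

```text
clock: 14.9
eef_pos: [0.4748, -0.2386, 0.204]
eef_rot: [-0.03, 0.997, 0.068, -0.002]
ft_force: [0.2, 0.9, -2.5]
width: 0.0171
t 14.9 tcp [ 0.4748 -0.2386  0.204 ] jaw -82.3 tilt 3.43 F [ 0.2  0.9 -2.5] w 0.0171 q [-0.56 -0.06  1.42  0.05  1.82  0.89]
lever y,z -0.089 0.053 rad 0.1036 tilt 0.014 x -0.1475
[[0.02, -0.92, -1.19], [0.02, -1.08, -1.03], [0.02, -1.23, -0.86], [0.02, -1.34, -0.67]]
```

```bash
python3 -m pendant '{"offset":[[0,-0.9,-1.2],[0,-1.1,-1.0],[0,-1.25,-0.85],[0,-1.35,-0.65]],"turn":[0,0,0,0]}'
python3 - <<'E'
from h import *
rep()
C=np.array([.611,-.1364,.173]); tilt(C); arc(C,.6,1.2,4)
E
```

```text
clock: 15.4
eef_pos: [0.4703, -0.2008, 0.2462]
eef_rot: [-0.022, 0.998, 0.063, 0.001]
ft_force: [1.9, -5.4, -1.8]
width: 0.0175
t 15.4 tcp [ 0.4703 -0.2008  0.2462] jaw -82.7 tilt 2.57 F [ 1.9 -5.4 -1.8] w 0.0175 q [-0.5  -0.12  1.4   0.04  1.88  0.96]
lever y,z -0.0483 0.0922 rad 0.104 tilt 0.565 x -0.1474
[[0.02, -1.42, -0.48], [0.01, -1.47, -0.26], [0.01, -1.5, -0.04], [0.01, -1.49, 0.18]]
```

```bash
python3 -m pendant '{"offset":[[0,-1.45,-0.35],[0,-1.5,-0.2],[0,-1.5,0],[0,-1.5,0.2]],"turn":[0,0,0,0]}'
python3 - <<'E'
from h import *
rep()
C=np.array([.611,-.1364,.173]); tilt(C); arc(C,1.2,1.8,4)
E
```

```text
clock: 15.9
eef_pos: [0.4645, -0.1505, 0.2625]
eef_rot: [-0.008, 0.998, 0.058, 0.009]
ft_force: [0.6, -8.9, 4.4]
width: 0.017
t 15.9 tcp [ 0.4645 -0.1505  0.2625] jaw -83.4 tilt 1.42 F [ 0.6 -8.9  4.4] w 0.017 q [-0.4  -0.21  1.45  0.02  1.89  1.06]
lever y,z 0.003 0.1085 rad 0.1085 tilt 1.075 x -0.1475
[[-0.01, -1.45, 0.36], [-0.02, -1.38, 0.57], [-0.02, -1.28, 0.77], [-0.02, -1.15, 0.96]]
```

```bash
python3 -m pendant '{"offset":[[0,-0.6,0.8],[0,-1.4,0.6],[0,-1.4,0.6],[0,-1.3,0.8]],"turn":[0,0,0,0]}'
python3 - <<'E'
from h import *
rep()
C=np.array([.611,-.1364,.173]); tilt(C); arc(C,1.6,2.2,4)
p,P=cloud("scene"); cv2.imwrite("pics/s7.png",cv2.resize(p[150:350,150:400],None,fx=3,fy=3))
E
```

```text
clock: 16.4
eef_pos: [0.4609, -0.1109, 0.2526]
eef_rot: [0.006, 0.998, 0.053, 0.022]
ft_force: [-1.3, -7.5, 4.7]
width: 0.0174
t 16.4 tcp [ 0.4609 -0.1109  0.2526] jaw -84.0 tilt 2.57 F [-1.3 -7.5  4.7] w 0.0174 q [-0.31 -0.28  1.53  0.    1.85  1.16]
lever y,z 0.0433 0.0985 rad 0.1076 tilt 1.461 x -0.1469
[[-0.05, -1.23, 0.86], [-0.06, -1.08, 1.03], [-0.06, -0.92, 1.18], [-0.06, -0.73, 1.31]]
```

View pics/s7.png

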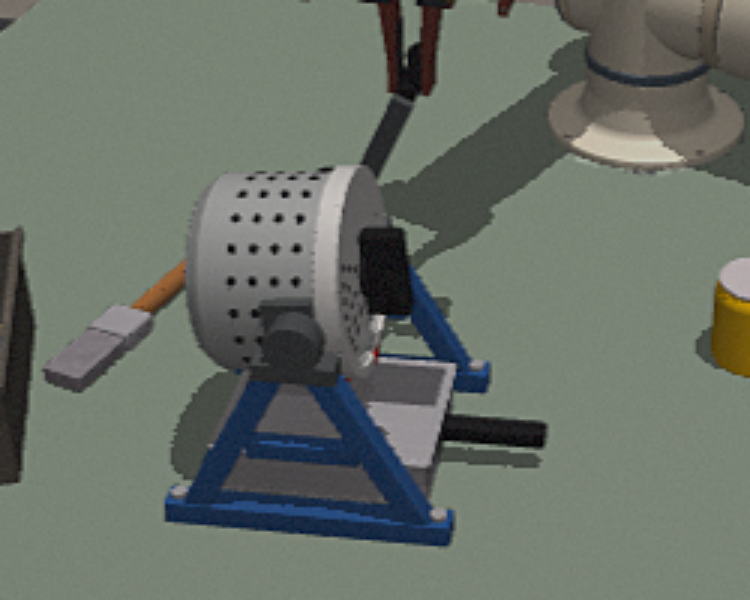

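```bash
python3 -m pendant '{"offset":[[0,-0.9,1.1],[0,-1.1,1.1],[0,-1.0,1.2],[0,-0.8,1.3]],"turn":[0,0,0,0]}' 0.8 35
python3 - <<'E'
from h import *
rep()
C=np.array([.611,-.1364,.173]); tilt(C); arc(C,1.9,2.3,3)
p,P=cloud("scene"); cv2.imwrite("pics/s8.png",cv2.resize(p[150:350,150:400],None,fx=3,fy=3))
E
```

```text
clock: 16.95
eef_pos: [0.4568, -0.0752, 0.2197]
eef_rot: [0.013, 0.998, 0.052, 0.028]
ft_force: [-8.1, 0.5, 11.6]
width: 0.0177
t 16.95 tcp [ 0.4568 -0.0752  0.2197] jaw -84.1 tilt 3.52 F [-8.1  0.5 11.6] w 0.0177 q [-0.23 -0.34  1.63 -0.01  1.79  1.24]
lever y,z 0.0795 0.0657 rad 0.1031 tilt 1.927 x -0.147
[[-0.07, -0.84, 1.03], [-0.07, -0.69, 1.14], [-0.07, -0.53, 1.22]]
```

View pics/s8.png

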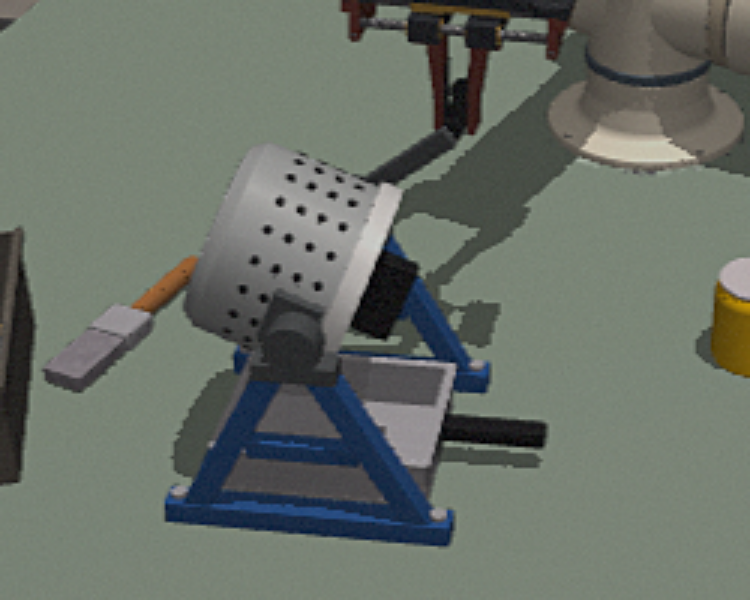

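```bash
python3 -m pendant '{"offset":[[-0.1,-0.85,1.1],[-0.1,-0.7,1.2],[-0.1,-0.5,1.2],[0,0,0]],"turn":[0,0,0,0]}'
python3 - <<'E'
from h import *
rep()
C=np.array([.611,-.1364,.173]); tilt(C); arc(C,2.2,2.4,2)
p,P=cloud("scene"); cv2.imwrite("pics/s9.png",cv2.resize(p[150:350,150:400],None,fx=3,fy=3))
E
```

```text
clock: 17.5
eef_pos: [0.4551, -0.0601, 0.19]
eef_rot: [0.02, 0.998, 0.05, 0.034]
ft_force: [0.7, -2.6, 0.1]
width: 0.0172
t 17.5 tcp [ 0.4551 -0.0601  0.19  ] jaw -84.3 tilt 4.48 F [ 0.7 -2.6  0.1] w 0.0172 q [-0.19 -0.37  1.71 -0.02  1.73  1.28]
lever y,z 0.095 0.0359 rad 0.1015 tilt 2.256 x -0.1471
[[-0.07, -0.4, 0.91], [-0.07, -0.31, 0.95]]
```

View pics/s9.png

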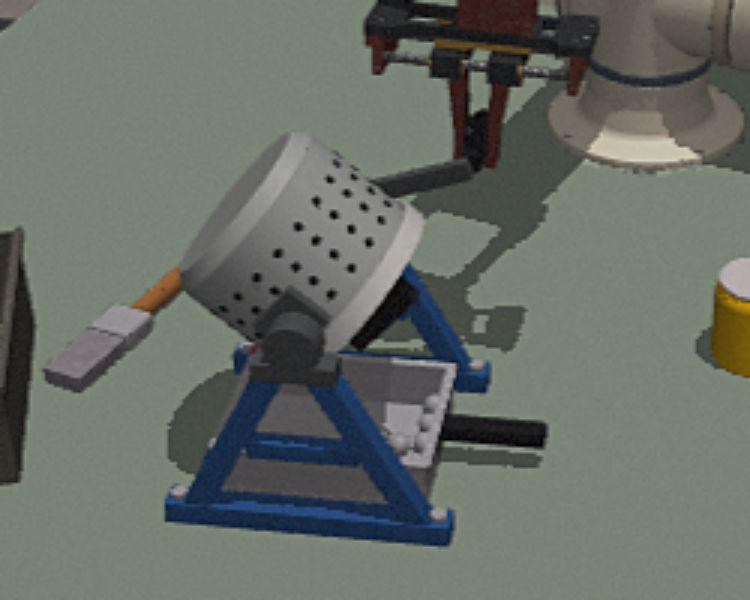

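```bash
python3 -m pendant '{"offset":[[0,-0.4,0.9],[0,0,0],[0,0.3,-0.7],[0,-0.3,0.8],[0,0,0],[0,0,0]],"turn":[0,0,0,0,0,0]}'
python3 - <<'E'
from h import *
rep()
C=np.array([.611,-.1364,.173]); tilt(C)
p,P=cloud("scene"); cv2.imwrite("pics/s10.png",cv2.resize(p[260:330,220:310],None,fx=8,fy=8,interpolation=cv2.INTER_CUBIC))
p,P=cloud("top"); cv2.imwrite("pics/t10.png",cv2.resize(p[130:290,280:460],None,fx=4,fy=4,interpolation=cv2.INTER_CUBIC)[:600])
for n in("scene","top"):
  for k in range(1): print(n,[(round(x['score'],2),np.round(x['position'],3)) for x in vision.spot_in("ball0_center",n)])
E
```

```text
clock: 18.3
eef_pos: [0.4547, -0.0587, 0.1843]
eef_rot: [0.022, 0.998, 0.05, 0.034]
ft_force: [-0.1, -3.3, 1.4]
width: 0.0175
t 18.3 tcp [ 0.4547 -0.0587  0.1843] jaw -84.4 tilt 4.61 F [-0.1 -3.3  1.4] w 0.0175 q [-0.18 -0.37  1.72 -0.03  1.72  1.28]
lever y,z 0.0965 0.0302 rad 0.1011 tilt 2.314 x -0.1472
scene []
top []
```

View pics/s10.png

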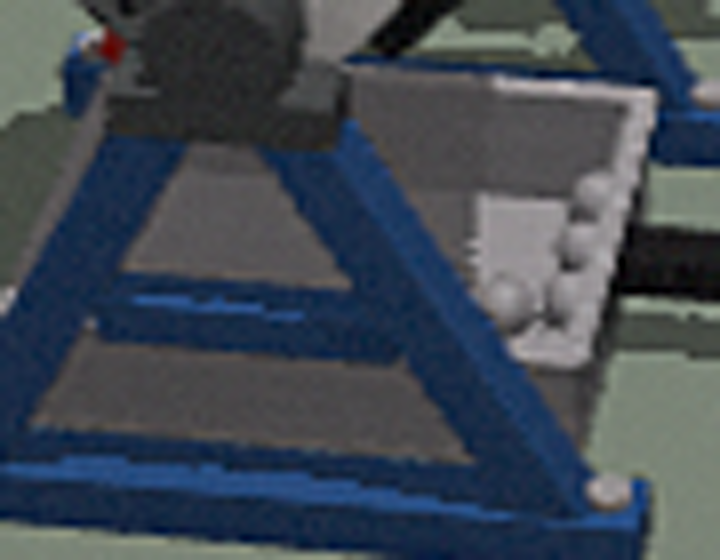

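View pics/t10.png

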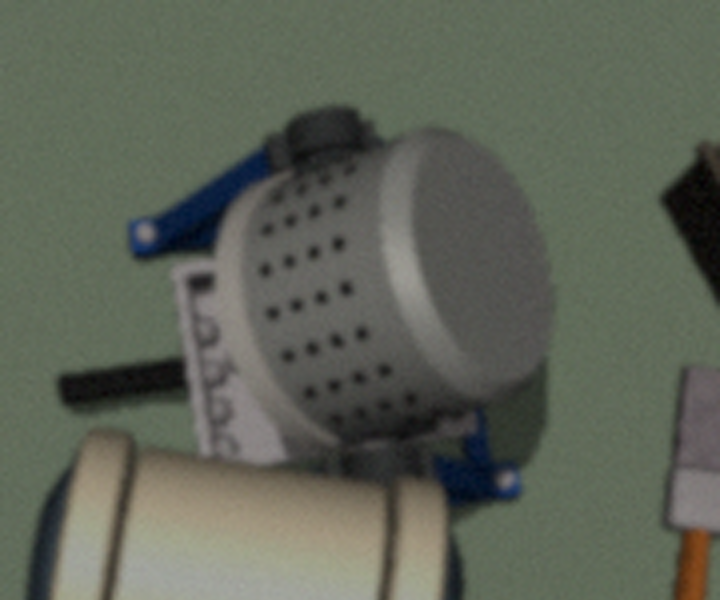

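Run:
```python
from h import *
p,d=vision.capture("wrist"); cv2.imwrite("pics/w11.png",p)
p,d=vision.capture("scene"); cv2.imwrite("pics/s11.png",p)
```

```text
(no output)
```

View pics/w11.png

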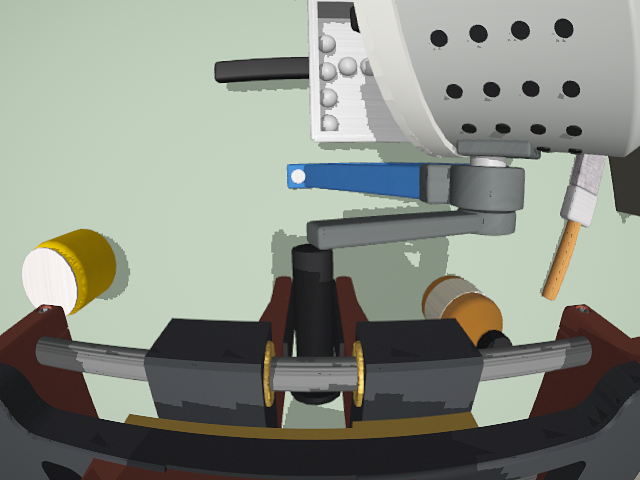

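```bash
python3 -m pendant '{"offset":[[0,0,0],[0,0,0]],"turn":[0,0]}'
python3 - <<'E'
from h import *
rep()
C=np.array([.611,-.1364,.173]); tilt(C); arc(C,2.31,1.7,4)
E
```

```text
clock: 18.85
eef_pos: [0.4547, -0.0587, 0.1841]
eef_rot: [0.022, 0.998, 0.05, 0.034]
ft_force: [-0.7, -3.1, 2.2]
width: 0.0172
t 18.85 tcp [ 0.4547 -0.0587  0.1841] jaw -84.4 tilt 4.61 F [-0.7 -3.1  2.2] w 0.0172 q [-0.18 -0.37  1.72 -0.03  1.72  1.28]
lever y,z 0.0965 0.03 rad 0.1011 tilt 2.316 x -0.1473
[[0.1, 0.64, -1.38], [0.1, 0.84, -1.27], [0.09, 1.02, -1.13], [0.09, 1.18, -0.96]]
```

```bash
python3 -m pendant '{"offset":[[0.1,0.65,-1.4],[0.1,0.85,-1.25],[0.1,1,-1.1],[0.1,1.2,-0.95]],"turn":[0,0,0,0]}'
python3 - <<'E'
from h import *
rep()
C=np.array([.611,-.1364,.173]); tilt(C); arc(C,1.75,1.15,4)
E
```

```text
clock: 19.35
eef_pos: [0.4583, -0.0874, 0.2354]
eef_rot: [0.014, 0.998, 0.054, 0.032]
ft_force: [-2.4, 6.1, 2.1]
width: 0.0172
t 19.35 tcp [ 0.4583 -0.0874  0.2354] jaw -83.9 tilt 4.03 F [-2.4  6.1  2.1] w 0.0172 q [-0.26 -0.33  1.6  -0.01  1.8   1.21]
lever y,z 0.0673 0.0813 rad 0.1055 tilt 1.738 x -0.1471
[[0.07, 1.24, -0.84], [0.06, 1.35, -0.65], [0.04, 1.43, -0.44], [0.03, 1.48, -0.22]]
```

```bash
python3 -m pendant '{"offset":[[0.05,1.2,-0.5],[0.05,1.4,-0.5],[0.05,1.4,-0.3],[0,1.5,-0.1]],"turn":[0,0,0,0]}'
python3 - <<'E'
from h import *
rep()
C=np.array([.611,-.1364,.173]); tilt(C); arc(C,1.2,0.6,4)
E
```

```text
clock: 19.85
eef_pos: [0.4643, -0.1369, 0.2619]
eef_rot: [0.008, 0.998, 0.058, 0.036]
ft_force: [0.1, 4.5, 4.1]
width: 0.0175
t 19.85 tcp [ 0.4643 -0.1369  0.2619] jaw -83.4 tilt 4.2 F [0.1 4.5 4.1] w 0.0175 q [-0.37 -0.28  1.51  0.02  1.84  1.09]
lever y,z 0.0171 0.1079 rad 0.1092 tilt 1.205 x -0.1471
[[0.01, 1.5, -0.09], [-0.01, 1.49, 0.14], [-0.02, 1.45, 0.36], [-0.04, 1.38, 0.57]]
```

```bash
python3 -m pendant '{"offset":[[0,1.3,0.4],[0,1.5,0.45],[0,1.4,0.5],[0,1.4,0.6]],"turn":[0,0,0,0]}'
python3 - <<'E'
from h import *
rep()
C=np.array([.611,-.1364,.173]); tilt(C); arc(C,.65,0.05,4)
E
```

```text
clock: 20.35
eef_pos: [0.4714, -0.1948, 0.2517]
eef_rot: [0.008, 0.998, 0.058, 0.038]
ft_force: [-2.7, 2.5, 2.8]
width: 0.0173
t 20.35 tcp [ 0.4714 -0.1948  0.2517] jaw -83.4 tilt 4.5 F [-2.7  2.5  2.8] w 0.0173 q [-0.48 -0.21  1.47  0.03  1.81  0.99]
lever y,z -0.0411 0.0977 rad 0.106 tilt 0.648 x -0.1469
[[-0.05, 1.32, 0.71], [-0.07, 1.2, 0.9], [-0.08, 1.05, 1.06], [-0.09, 0.88, 1.21]]
```

```bash
python3 -m pendant '{"offset":[[-0.05,1.2,0.8],[-0.05,1.2,1.0],[-0.1,1.05,1.2],[-0.1,0.9,1.3],[0,0,0]],"turn":[0,0,0,0,0]}'
python3 - <<'E'
from h import *
rep()
C=np.array([.611,-.1364,.173]); tilt(C); arc(C,.1,0.0,1)
E
```

```text
clock: 20.98
eef_pos: [0.477, -0.2396, 0.2061]
eef_rot: [0.004, 0.998, 0.059, 0.038]
ft_force: [-3.5, 5.1, 6.4]
width: 0.0176
t 20.98 tcp [ 0.477  -0.2396  0.2061] jaw -83.3 tilt 4.39 F [-3.5  5.1  6.4] w 0.0176 q [-0.55 -0.16  1.5   0.04  1.73  0.91]
lever y,z -0.0865 0.052 rad 0.1009 tilt 0.018 x -0.1467
[[-0.06, 0.53, 0.84]]
```

```bash
python3 -m pendant '{"offset":[[0,0,0],[0,0,0],[0,0,-2],[0,0,-4],[0,0,-4]],"turn":[0,0,0,0,0]}' 5
python3 - <<'E'
from h import *
rep(); plan([.609,-.134,.31],7.5,dirn='ccw',n=11)
E
```

```text
clock: 21.6
eef_pos: [0.4688, -0.2409, 0.3033]
eef_rot: [0.004, 0.998, 0.058, 0.035]
ft_force: [-0.1, 0.0, 0.0]
width: 0.0495
t 21.6 tcp [ 0.4688 -0.2409  0.3033] jaw -83.4 tilt 4.06 F [-0.1  0.   0. ] w 0.0495 q [-0.56 -0.13  1.31  0.04  1.9   0.91]
N 11 turn/row -0.1442 tot ccw 90.9
[[1.38, -0.82, 0.03], [1.48, -0.61, 0.03], [1.55, -0.39, 0.04], [1.59, -0.16, 0.05], [1.6, 0.07, 0.05], [1.57, 0.3, 0.05], [1.52, 0.52, 0.05], [1.43, 0.73, 0.05], [1.31, 0.93, 0.04], [1.16, 1.11, 0.03], [0.99, 1.26, 0.02]]
```

```bash
python3 -m pendant '{"offset":[[1.4,-0.8,0],[1.5,-0.6,0],[1.55,-0.4,0.05],[1.6,-0.15,0.05],[1.6,0.05,0.05],[1.6,0.3,0.05],[1.5,0.5,0.05],[1.45,0.75,0.05]],"turn":[-0.144,-0.144,-0.144,-0.144,-0.144,-0.144,-0.144,-0.144]}'
python3 -m pendant '{"offset":[[1.3,0.95,0],[1.15,1.1,0],[1,1.25,0],[0,0,0]],"turn":[-0.144,-0.144,-0.144,0]}'
python3 - <<'E'
from h import *
rep(); p,d=vision.capture("wrist"); cv2.imwrite("pics/w12.png",p)
m=vision.camera_model("wrist"); np.savez("m12.npz",**m)
E
```

```text
clock: 22.6
eef_pos: [0.5748, -0.1634, 0.3257]
eef_rot: [0.035, 0.795, 0.605, 0.031]
ft_force: [0.6, -0.2, -0.6]
width: 0.0501
clock: 23.1
eef_pos: [0.6142, -0.1324, 0.3337]
eef_rot: [0.045, 0.641, 0.766, 0.023]
ft_force: [0.3, 0.5, -0.7]
width: 0.0498
t 23.1 tcp [ 0.6142 -0.1324  0.3337] jaw 10.2 tilt 5.77 F [ 0.3  0.5 -0.7] w 0.0498 q [-0.27  0.13  1.    0.01  1.92 -0.44]
```

View pics/w12.png

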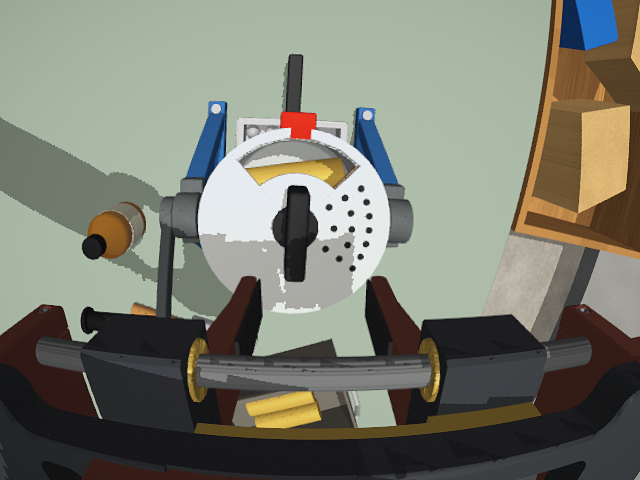

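Run:
```python
from h import *
m=dict(np.load("m12.npz"))
P=wray([(298,188),(295,280)],.236,m); print(P.round(4),P.mean(0)); d=P[0]-P[1]; print(np.degrees(np.arctan2(d[1],d[0])),np.linalg.norm(d))
C=wray([(198,220),(391,220)],.201,m); print(C.mean(0))
M=wray([(299,131)],.201,m)[0]-P.mean(0); T=wray([(298,120)],.183,m)[0]-P.mean(0)
for x in(M,T): print(np.degrees(np.arctan2(x[1],x[0])))
print(tcp()[1].apply([0,0,1]))
plan([.612,-.134,.211],7.3,n=3)
```

```text
[[ 0.6052 -0.0979  0.236 ]
 [ 0.6145 -0.1669  0.236 ]] [ 0.60985156 -0.13238532  0.236     ]
97.59394716933613 0.06968018816408543
[ 0.61060925 -0.12940649  0.201     ]
96.69662405259618
96.91042168291473
[ 0.09843142 -0.02174203 -0.9949063 ]
N 3 turn/row 0.0162 tot ccw -2.8
[[0.13, -0.45, 4.07], [0.13, -0.45, 4.07], [0.13, -0.45, 4.07]]
```

```bash
python3 -m pendant '{"offset":[[0.15,-0.5,3.5],[0.15,-0.5,4],[0.1,-0.35,3.5],[0,0,0]],"turn":[0.016,0.016,0.016,0]}'
python3 - <<'E'
from h import *
rep(); plan([.612,-.134,.211],7.3,n=1)
E
```

```text
clock: 23.65
eef_pos: [0.6098, -0.1365, 0.224]
eef_rot: [0.047, 0.666, 0.744, 0.025]
ft_force: [0.3, 0.3, 0.5]
width: 0.0501
t 23.65 tcp [ 0.6098 -0.1365  0.224 ] jaw 6.4 tilt 6.1 F [0.3 0.3 0.5] w 0.0501 q [-0.28  0.06  1.27  0.    1.71 -0.39]
N 1 turn/row -0.0155 tot ccw 0.9
[[0.27, 0.11, 1.31]]
```

```bash
python3 -m pendant '{"offset":[[0.2,0.1,1.2],[0,0,0]],"turn":[0,0]}' && python3 -m pendant '{"offset":[[0,0,0],[0,0,0],[0,0,0],[0,0,0]],"turn":[0,0,0,0]}' 0.8 18
python3 - <<'E'
from h import *
rep()
E
```

```text
clock: 23.9
eef_pos: [0.6126, -0.1355, 0.2153]
eef_rot: [0.049, 0.667, 0.743, 0.026]
ft_force: [-0.3, 0.9, -0.4]
width: 0.0501
clock: 24.4
eef_pos: [0.6128, -0.1359, 0.2189]
eef_rot: [0.051, 0.667, 0.743, 0.026]
ft_force: [-4.6, -0.2, -1.1]
width: 0.0171
t 24.4 tcp [ 0.6128 -0.1359  0.2189] jaw 6.3 tilt 6.54 F [-4.6 -0.2 -1.1] w 0.0171 q [-0.27  0.06  1.28  0.    1.69 -0.38]
```

Gripped at 17 mm. Turn to shut.

```bash
python3 -m pendant '{"offset":[[0,0,0],[0,0,0],[0,0,0],[0,0,0]],"turn":[0.16,0.16,0.16,0.16]}'
python3 - <<'E'
from h import *
rep()
E
```

```text
clock: 24.9
eef_pos: [0.6125, -0.1358, 0.219]
eef_rot: [0.039, 0.871, 0.487, 0.041]
ft_force: [-0.1, -0.2, 0.1]
width: 0.0171
t 24.9 tcp [ 0.6125 -0.1358  0.219 ] jaw -31.7 tilt 6.5 F [-0.1 -0.2  0.1] w 0.0171 q [-0.27  0.06  1.28  0.    1.69  0.28]
```

```bash
python3 -m pendant '{"offset":[[0,0,0],[0,0,0],[0,0,0],[0,0,0],[0,0,0],[0,0,0],[0,0,0]],"turn":[0.16,0.16,0.16,0.16,0.16,0.16,0.16]}'
python3 - <<'E'
from h import *
rep()
E
```

```text
clock: 25.78
eef_pos: [0.6129, -0.1353, 0.2192]
eef_rot: [0.01, 0.996, -0.068, 0.056]
ft_force: [-0.1, -1.3, -1.0]
width: 0.0161
t 25.77 tcp [ 0.6129 -0.1353  0.2192] jaw -97.9 tilt 6.52 F [-0.1 -1.3 -1. ] w 0.0161 q [-0.27  0.06  1.28  0.    1.69  1.44]
```

```bash
python3 -m pendant '{"offset":[[0,0,0],[0,0,0],[0,0,-2],[0,0,-4],[0,0,-5],[0,0,-3],[0,0,0]],"turn":[0,0,0,0,0,0,0]}' 5
python3 - <<'E'
from h import *
rep(); p,d=vision.capture("wrist"); cv2.imwrite("pics/w13.png",p)
p,d=vision.capture("scene"); cv2.imwrite("pics/s13.png",cv2.resize(p[150:350,150:400],None,fx=3,fy=3))
E
```

```text
clock: 26.65
eef_pos: [0.5962, -0.1309, 0.3683]
eef_rot: [0.011, 0.996, -0.062, 0.058]
ft_force: [0.0, 0.1, 0.2]
width: 0.0501
t 26.65 tcp [ 0.5962 -0.1309  0.3683] jaw -97.2 tilt 6.81 F [0.  0.1 0.2] w 0.0501 q [-0.27  0.09  0.98  0.    1.96  1.42]
```

View pics/w13.png

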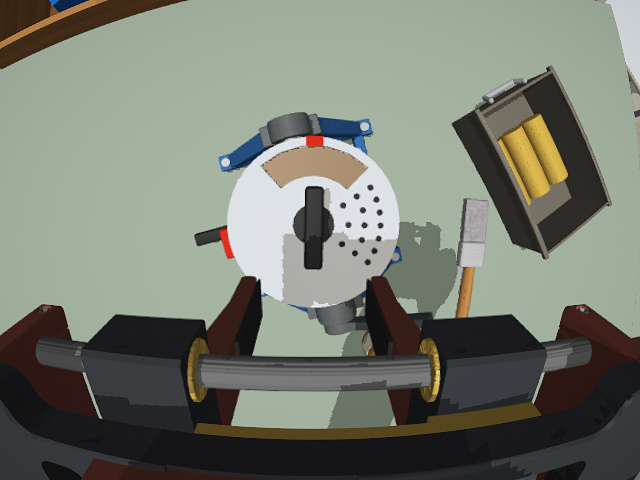

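View pics/s13.png

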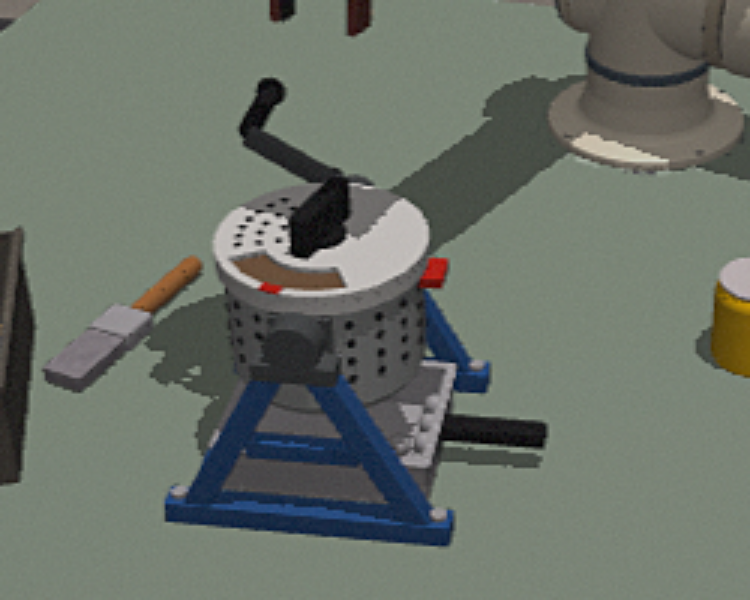

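Run:
```python
from h import *
p,P=cloud("scene"); h=hsv(p); X,Y,Z=P[...,0],P[...,1],P[...,2]
hd=(X>.55)&(X<.65)&(Y>-.06)&(Y<.08)&(Z>.026)&(Z<.045)&(h[...,2]<60)
q=P[hd]; yy=(q-[.611,-.134,0])@U; xx=(q-[.611,-.134,0])@[np.cos(.118),np.sin(.118),0]
print("handle n",hd.sum(),"y range",np.percentile(yy,[2,50,98]).round(3),"x",np.median(xx).round(4))
cap=(np.hypot(X-.611,Y+.134)<.08)&(Z>.18)&(Z<.215)&(h[...,1]<60)&(h[...,2]>120)
c=P[cap]; A=np.c_[c[:,:2],np.ones(len(c))]
k=np.linalg.lstsq(A,c[:,2],rcond=None)[0]; print("cap slope",k[:2],len(c),np.median(c[:,2]))
for n in("oil","can","brush"): print(n,[np.round(a['position'],3) for a in vision.spot_in(n,"scene")[:1]])
```

```text
handle n 283 y range [0.089 0.128 0.168] x 0.0062
cap slope [-0.00148522 -0.00252057] 1090 0.2016052948378883
oil []
can [array([0.425, 0.174, 0.057])]
brush [array([0.426, 0.173, 0.061])]
```

```bash
python3 -c "
from cell import order
print(order.close_job())"
```

```text
the job is handed in; nothing more can be done
None
```

I slid the pan in to the cross bar, set the slot over the outlet, tipped the barrel to about 2.3 rad, swung it back upright and turned the cap to its blank half. The job was handed in at about 27 s of the 72 s.

Last checks:
- **Balls:** the wrist picture, taken while the barrel was tipped, showed all six in the pan. In the last scene picture some are hidden behind the stand, so I did not count them again.
- **Roller:** it showed through the slot inside the barrel once upright, before I shut the cap.
- **Cap:** it stands at about -0.26 rad, from the mark-to-tab angle in the picture, and the jaw turn agreed (about -0.25).
- **Barrel:** upright; the cap's surface was level to within 0.003 rad.
- **Pan:** about 1 mm from full depth and about 6 mm off the middle.
- **Gripper:** open and clear above the cap.

**Checks that failed or disagreed:**
- **Bystander search:** the final network search did not find the oil bottle, and it mistook the can for the brush. The can measured where it was at the start. The brush looks unmoved in the last pictures. The bottle is mostly hidden behind the gripper there, but it looked unmoved after the lever was let go.
- **Tool tilt:** the gripper had drifted about 7° off vertical by the end, but both cap turns still reached their angles.

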